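# Seal the blue canister with its push-push button

## Task

The blue storage canister has been left open: its pop-up button stands out. Click the blue button in so that it locks down, take your hand off, then touch it lightly once more to feel that it has stayed down, without clicking it out again. Leave the white and the orange canister exactly as they are.

Things in the scene. Friction and masses are not known exactly. Their poses are not given: they have to be found in the camera images.
- blue_top (a point): Centre of the flat top of the blue canister's round button (40 mm across, in the middle of the lid; the point moves with the button, z up). The canister is a loose upright tin, 0.6 to 1.1 kg, 98 mm across, blue with a grey lid 100 mm above the worktop. Button top above the worktop: 134 mm when out, about 117 mm when locked down, 106 mm at the end stop.
- blue_button (a joint): Metres the blue button is pushed in: 0 out (open, the start), about 0.0165 locked down (sealed), 0.028 end stop (rigid). Push-push: press straight down past 0.026 (best to the stop) and let go, and it locks; the same again makes it jump out. Presses short of 0.022 change nothing. Spring: 4 N out, 6.5 N locked (less does not move a locked button), 8.5 N at the stop.
- white_top (a point): Centre of the button top of the white canister, of the same shape and size; its button is out (top 134 mm above the worktop) and shall stay so.
- orange_top (a point): Centre of the button top of the orange canister, of the same shape and size; its button is locked down (top about 117 mm above the worktop) and shall stay so.

How it is judged:
By the outcome, as a careful person would: the job done as asked, in the order asked, and still so for the second after the job is handed in, with the robot touching nothing.
It also fails if it takes over 32 s, if anything falls off the work surface, if the arm or the gripper's body presses on something with over 40 N, if the wrist force passes 120 N, or if a joint passes its speed limit or range.

## Robot

A 6-joint arm with a two-finger parallel gripper is mounted at the origin on a cart in front of the work surface, level with it; the furniture and walls round the work are solid. World frame = base frame: x ahead of the robot, y to its left, z up, the work surface at z = 0. Lengths are in m, angles in rad, forces in N, time in s.
With the tool pointing down it reaches from about 0.4 to 0.825 m from the base axis. Payload 7 kg.
Tool frame: the origin (TCP) lies between the finger pads; the fingertips stand 8 mm ahead of it and the grasp point (between the pads) lies 11 mm behind it (arm.finger_overhang is the distance from the TCP to the fingertips, in m); z points along the fingers, y is the line along which they close (so a half turn about z gives the same grasp; the last joint's range is limited). The gripper opens to 88 mm and grips with 3 to 60 N. Pads are 19 mm wide; open, the fingers measure 130 mm over their backs; the gripper's body (78 mm by 193 mm) begins 47 mm behind the grasp point.
Start: joints at [1.611, 0.359, 0.012, 0, -1.224, -0.288], TCP at [0.166, 0.654, 0.2] pointing down, gripper open.
Joint ranges: [-3.07, 3.07], [-1.43, 2.12], [-1.02, 1.25], [-3.03, 1.67], [-3.05, -0], [-3.03, 3.03]. Speed limits (rad/s): [2.39, 2.39, 3.01, 3.14, 3.14, 3.14].

## Interface

Orientations are given as [roll, pitch, yaw] about the fixed x, y, z axes, in that order (R = Rz(yaw) Ry(pitch) Rx(roll)).
In Python, from station import arm gives the robot as it stands.
- The arm moves only by the tool move_arm, never from a script. Its argument "rows" is text: rows parted by semicolons, each of 7 numbers parted by spaces: the turn, a rotation vector about the tool's x, y, z in degrees, then the shift along the tool's x, y, z in m, then the finger opening in m, from 0 to 0.0876. A call has 1 to 8 rows; each row shifts and turns the commanded pose from where the row before left it, along the tool's axes as they then stand; what a row does not reach is not made up. A row lasts 1/8 s, in which the tool goes at most 62.5 mm and 10.7 degrees, less where a joint would pass 70% of its speed; a pose out of reach is approached as far as the arm can. A call is refused whole if a number of a shift passes 0.0625 or a number of a turn 10.7, either way. A call with a gripper value outside its range is refused whole. The fingers move at their own pace and stop on an object; "squeeze" is the grip in N (left out, the last holds). Time passes only in rows, so rows that do not move let the fingers close. It gives the time, the measured TCP pose, the force, the opening and the grip force at its end, in the units of the state.
- arm.get_state(): the state, without advancing time (a new reading comes with each control period).
- arm.grab_frame(name): name is "scene" or "top"; returns (picture, depth): 384x512x3 uint8, blue, green, red; 384x512 float32, m along the optical axis (not along the pixel's ray), 0 where there is no reading.
- arm.camera_model(name): a dict with "mtx" (3x3 intrinsics, pixels), "camera_from_world" (4x4, takes a point from world to camera coordinates). Camera axes: x right, y down, z forward; pixel columns grow to the right and rows downward; lengths in m; the calibration is good to about 2 mm. A picture is of the moment at which its call begins. camera_model takes no time and is no camera call.
- arm.job_done(): hands the job in; it is judged then, once.
The state is a dict: "t": time; "q": joint angles; "qd": joint speeds; "joint_efforts": joint torques, N m; "eef_pos": TCP position; "ee_rot": TCP orientation; "force": force on the tool from outside, world axes, zero at the start; "moment": the same for the moment, N m; "width": finger opening in m; "gripper_force": force on a finger pad.
Only numpy, scipy, OpenCV 4.12 (cv2) and the standard library are available. Lean on these libraries where they do the work, as an engineer would, in place of code of your own. Each camera call takes 0.05 s, during which the arm holds its last target. There are 200 camera calls.

## Working session

There is one attempt and no reset: what is moved stays moved. The work goes in short steps, Python scripts to look and compute and a tool call to move; the robot and the scene stay as the last step left them, time stands still between calls to the robot, and variables do not carry over. Pictures are saved under pics/ and viewed, at most 10 in all, crops included, and the job is handed in when it is done.

Besides the shell and the picture viewer there is one more tool, called after "Call:" as name(argument=value, ...) on one line, values as JSON. move_arm: Moves the arm, as the interface text tells. Its arguments: {"type":"object","properties":{"rows":{"type":"string"},"squeeze":{"type":"number"}},"required":["rows"]}

```bash
mkdir -p pics
python3 - <<'E'
from station import arm
import cv2,numpy as np
s=arm.get_state();print(s)
for n in("scene","top"):
    p,d=arm.grab_frame(n);cv2.imwrite(f"pics/{n}0.png",p);np.savez(f"{n}0.npz",p=p,d=d)
    m=arm.camera_model(n);print(m)
E
```

```text
{'t': 0.0, 'q': array([ 1.61108471e+00,  3.59420295e-01,  1.10980611e-02, -3.79170812e-04,
       -1.22406736e+00, -2.88091115e-01]), 'qd': array([ 0.00149441,  0.0007908 , -0.00042194,  0.00096357, -0.00046012,
       -0.00209538]), 'joint_efforts': array([ 1.57304448e-04, -5.82718956e+01,  2.93048841e+01,  6.99746355e+00,
        6.73916191e-03, -1.53012897e-04]), 'eef_pos': array([0.16545312, 0.65388648, 0.19921293]), 'ee_rot': array([ 3.13996377e+00, -1.10976710e-04, -2.47931778e-01]), 'force': array([ 0.8840566 , -0.32098974,  0.78268134]), 'moment': array([-0.03617567, -0.01327668, -0.03401125]), 'gripper_force': 0.0, 'width': 0.08741351215103708}
{'mtx': array([[473.71711243,   0.        , 256.25491543],
       [  0.        , 473.71711243, 194.12725519],
       [  0.        ,   0.        ,   1.        ]]), 'camera_from_world': array([[ 0.58057824, -0.8138684 , -0.02339089, -0.28835189],
       [-0.50269868, -0.33570834, -0.79661405,  0.32638629],
       [ 0.64048649,  0.47425536, -0.60403553,  0.98358073],
       [ 0.        ,  0.        ,  0.        ,  1.        ]])}
{'mtx': array([[479.88664497,   0.        , 265.45327069],
       [  0.        , 479.88664497, 189.55105167],
       [  0.        ,   0.        ,   1.        ]]), 'camera_from_world': array([[ 1.17650158e-02, -9.99930595e-01,  6.23735449e-04,
        -4.86115309e-02],
       [-9.92672413e-01, -1.17546351e-02, -1.20263495e-01,
         4.68151677e-01],
       [ 1.20262480e-01,  7.95736942e-04, -9.92741811e-01,
         1.27145444e+00],
       [ 0.00000000e+00,  0.00000000e+00,  0.00000000e+00,
         1.00000000e+00]])}
```

View pics/scene0.png

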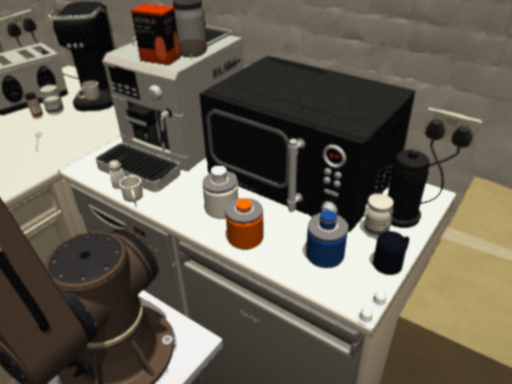

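View pics/top0.png

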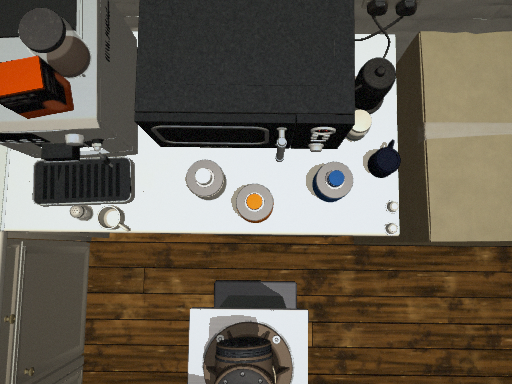

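```bash
cat > h.py <<'E'
from station import arm
import cv2,numpy as np
def cast(n,u,v,z):
    m=arm.camera_model(n);T=m["camera_from_world"];R,t=T[:3,:3],T[:3,3]
    c=-R.T@t;r=R.T@np.linalg.solve(m["mtx"],[u,v,1.]);return c+r*(z-c[2])/r[2]
def cloud(n,d):
    m=arm.camera_model(n);T=m["camera_from_world"];K=m["mtx"]
    v,u=np.indices(d.shape);P=np.stack([(u-K[0,2])/K[0,0]*d,(v-K[1,2])/K[1,1]*d,d],-1)
    return (P-T[:3,3])@T[:3,:3]
E
python3 - <<'E'
from h import *
np.set_printoptions(precision=4,suppress=True)
for n in("top","scene"):
    f=np.load(n+"0.npz");p,d=f["p"],f["d"];W=cloud(n,d);hsv=cv2.cvtColor(p,cv2.COLOR_BGR2HSV)
    mk={"blue":cv2.inRange(hsv,(100,120,60),(125,255,255)),"orange":cv2.inRange(hsv,(5,150,150),(22,255,255))}
    for k,m in mk.items():
        m=m.copy();z=W[...,2];zz=(z>.108)&(z<.145)&(m>0)&(W[...,0]<.75)
        k2,l,st,c=cv2.connectedComponentsWithStats(zz.astype(np.uint8))
        for i in range(1,k2):
            if st[i,4]>15:
                q=W[l==i];print(n,k,st[i],c[i],q.mean(0),np.median(q,0)[2],"ray",cast(n,*c[i],.134 if k=="blue" else .117))
    if n=="top":
        z=W[...,2]
        print("ray white",cast(n,204,176,.134))
        print("microwave",W[140,150:350:25], W[150:160,281],W[146,315],"heights around mug, jar",W[160,385],W[125,360],W[85,378])
        print("front edge microwave z>.2 min x for cols u 290..355:",[ (u,W[:,u,0][(z[:,u]>.15)&(z[:,u]<.5)].min().round(3)) for u in range(275,356,8)])
E
```

```text
top blue [329 170  15  16 185] [336.0595 177.6   ] [ 0.4879 -0.2188  0.1346] 0.13434018511449822 ray [ 0.488  -0.2189  0.134 ]
top orange [247 194  15  15 183] [254.     201.0765] [ 0.4283 -0.0147  0.118 ] 0.11807262720279443 ray [ 0.4284 -0.0147  0.117 ]
ray white [0.4881 0.1105 0.134 ]
microwave [[ 0.6082  0.2821 -0.0001]
 [ 0.5859  0.1921  0.1026]
 [ 0.587   0.1277  0.1012]
 [ 0.5869  0.0627  0.105 ]
 [ 0.5869 -0.0019  0.1084]
 [ 0.5879 -0.0662  0.1076]
 [ 0.5865 -0.1299  0.117 ]
 [ 0.5876 -0.1939  0.1156]] [[ 0.5426 -0.0789  0.2009]
 [ 0.5422 -0.0793  0.1911]
 [ 0.5435 -0.0799  0.1726]
 [ 0.5431 -0.0802  0.1624]
 [ 0.5429 -0.0806  0.1506]
 [ 0.5434 -0.0811  0.1355]
 [ 0.5431 -0.0815  0.1234]
 [ 0.5436 -0.082   0.1075]
 [ 0.5435 -0.0824  0.0945]
 [ 0.5436 -0.0829  0.0798]] [ 0.5782 -0.1715  0.085 ] heights around mug, jar [ 0.5441 -0.3554  0.0799] [ 0.6318 -0.2868  0.1008] [ 0.7078 -0.3135  0.1924]
front edge microwave z>.2 min x for cols u 290..355: [(275, np.float64(0.587)), (283, np.float64(0.542)), (291, np.float64(0.587)), (299, np.float64(0.586)), (307, np.float64(0.586)), (315, np.float64(0.581)), (323, np.float64(0.581)), (331, np.float64(0.581)), (339, np.float64(0.586)), (347, np.float64(0.587)), (355, np.float64(0.703))]
scene blue [321 210  16  12 139] [328.1223 215.4604] [ 0.4856 -0.2187  0.1327] 0.13256545423895086 ray [ 0.4841 -0.2194  0.134 ]
scene blue [326 224   8   5  22] [329.5    225.9545] [ 0.4737 -0.2303  0.1144] 0.11431404147400172 ray [ 0.453 -0.24   0.134]
scene orange [236 199  16  11 129] [243.5271 203.7442] [ 0.4268 -0.0142  0.1164] 0.116468859398639 ray [ 0.4261 -0.0148  0.117 ]
```

Call:
move_arm(rows="0 0 -7.1 0 0 0 0;0 0 -7.1 0 0 0 0;0 0 0 0.0254 0.0404 0 0;0 0 0 0.0254 0.0404 0 0;0 0 0 0.0254 0.0404 0 0;0 0 0 0.0254 0.0404 0 0;0 0 0 0.0254 0.0404 0 0;0 0 0 0.0254 0.0404 0 0", squeeze=20)

```text
t: 1.1
eef_pos: [0.3185, 0.4104, 0.1999]
ee_rot: [3.141, 0.0, 0.0]
force: [1.1, 0.8, -0.3]
width: 0.013
gripper_force: 0.0
```

Call:
move_arm(rows="0 0 0 0.0254 0.0404 0 0;0 0 0 0.0254 0.0404 0 0;0 0 0 0.0254 0.0404 0 0;0 0 0 0.0254 0.0404 0 0;0 0 0 0.0065 0.047 0 0;0 0 0 0.0065 0.047 0 0;0 0 0 0.0065 0.047 0 0;0 0 0 0.0065 0.047 0 0")

```text
t: 2.1
eef_pos: [0.4454, 0.0608, 0.2001]
ee_rot: [-3.141, 0.0, 0.0]
force: [0.9, -0.5, 0.4]
width: 0.0004
gripper_force: 0.0
```

Call:
move_arm(rows="0 0 0 0.0065 0.047 0 0;0 0 0 0.0065 0.047 0 0;0 0 0 0.0065 0.047 0 0;0 0 0 0.0065 0.047 0 0;0 0 0 0.0065 0.047 0 0;0 0 0 0.0065 0.047 0 0;0 0 0 0 0 0 0")

```text
t: 2.98
eef_pos: [0.4842, -0.2222, 0.1993]
ee_rot: [3.142, 0.002, -0.004]
force: [-0.6, 1.4, -0.2]
width: 0.0001
gripper_force: 0.0
```

Run:
```python
from h import *
s=arm.get_state();print(s["t"],s["eef_pos"],s["ee_rot"],s["force"],s["width"],s["q"],arm.finger_overhang)
a=[]
for n in("top","scene"):
    p,d=arm.grab_frame(n);p=p[120:250,250:420] if n=="top" else p[120:300,230:440];a.append(cv2.resize(p,(380,380)))
cv2.imwrite("pics/a.png",np.hstack(a))
```

```text
2.975 [ 0.48416298 -0.22216035  0.19927346] [ 3.14152800e+00  1.68429313e-03 -3.84674661e-03] [-0.56122044  1.416819   -0.18900297] 5.8786154194514324e-05 [-6.17366088e-02  1.26022469e-01 -3.00859102e-01  1.77826821e-04
 -1.14559249e+00  1.62861275e+00] 0.008
```

View pics/a.png

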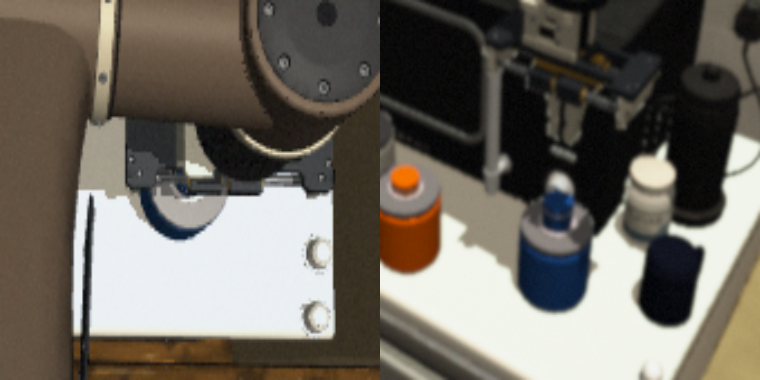

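The fingers are closed above the blue button (tips near (565,155) in the right half, button at (558,200)). The gripper clears the microwave handle. Next I shift 3 mm and descend.

Call:
move_arm(rows="0 0 0 0.003 -0.003 0 0;0 0 0 0 0 0.025 0;0 0 0 0 0 0.02 0;0 0 0 0 0 0 0;0 0 0 0 0 0 0")

```text
t: 3.7
eef_pos: [0.4883, -0.2161, 0.1562]
ee_rot: [3.141, -0.001, 0.001]
force: [0.9, 0.5, -0.4]
width: 0.0004
gripper_force: 0.0
```

Call:
move_arm(rows="0 0 0 0 0 0.005 0;0 0 0 0 0 0.005 0;0 0 0 0 0 0.005 0;0 0 0 0 0 0.005 0;0 0 0 0 0 0 0;0 0 0 0 0 0 0")

```text
t: 4.45
eef_pos: [0.4877, -0.2167, 0.1352]
ee_rot: [3.142, 0.0, 0.0]
force: [0.2, 0.0, -0.0]
width: 0.0004
gripper_force: 0.0
```

Run:
```python
from h import *
s=arm.get_state();print(s["eef_pos"],s["force"],s["moment"])
p,d=arm.grab_frame("scene");W=cloud("scene",d)
print(W[213:224:2,328])
cv2.imwrite("pics/b.png",cv2.resize(p[170:280,280:400],(720,600),interpolation=2))
```

```text
[ 0.48766187 -0.21670684  0.1352073 ] [ 0.22393586  0.0457948  -0.04513257] [-0.03687211 -0.04499315  0.02394085]
[[ 0.49067818 -0.21546136  0.13516296]
 [ 0.48597408 -0.21815409  0.13354529]
 [ 0.48269374 -0.22016719  0.13065653]
 [ 0.47386002 -0.22481633  0.13291889]
 [ 0.47072818 -0.2267536   0.12996195]
 [ 0.47090738 -0.2271215   0.12390379]]
```

View pics/b.png

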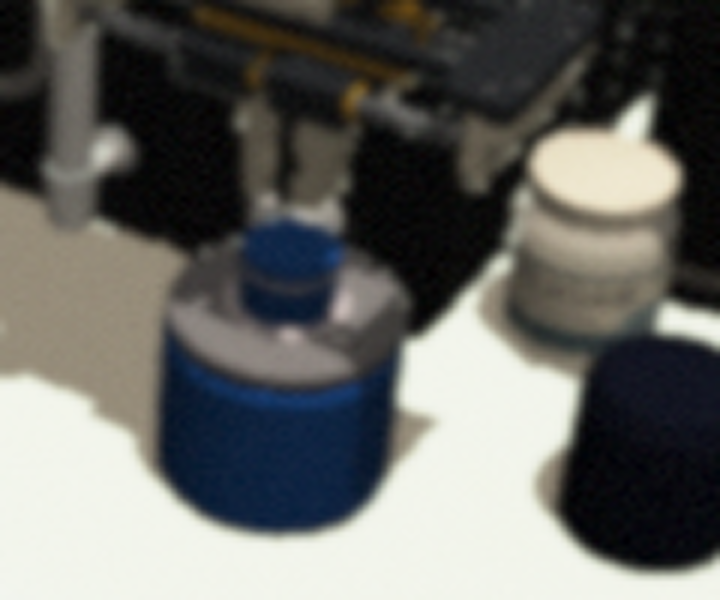

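The button top is unobscured at crop (293,243), so the fingertips, around (295,210), are above or behind it and not touching. I'll read the depth on the fingers.

Run:
```python
from h import *
np.set_printoptions(precision=4,suppress=True)
p,d=arm.grab_frame("scene");W=cloud("scene",d)
for u in (323,326,332,335): print(u);print(np.c_[np.arange(188,214,2),W[188:214:2,u],p[188:214:2,u]])
```

```text
323
[[188.       0.4763  -0.2047   0.2127  51.      62.      65.    ]
 [190.       0.4763  -0.2051   0.2072  63.      73.      78.    ]
 [192.       0.475   -0.2061   0.2028  67.      77.      84.    ]
 [194.       0.4768  -0.2056   0.1958  68.      80.      85.    ]
 [196.       0.4735  -0.2076   0.1931  70.      83.      89.    ]
 [198.       0.4763  -0.2066   0.1851  73.      85.      90.    ]
 [200.       0.4768  -0.2068   0.1791  67.      81.      85.    ]
 [202.       0.4788  -0.2062   0.1718  66.      79.      84.    ]
 [204.       0.4773  -0.2073   0.1673  71.      83.      88.    ]
 [206.       0.5769  -0.1584   0.0736 105.     114.     119.    ]
 [208.       0.5685  -0.163    0.0747  96.     101.     106.    ]
 [210.       0.5692  -0.1631   0.0675  83.      77.      74.    ]
 [212.       0.4902  -0.2026   0.1326  71.      39.      22.    ]]
326
[[188.       0.4491  -0.2254   0.2379  17.      17.      18.    ]
 [190.       0.4481  -0.2263   0.2335  27.      34.      34.    ]
 [192.       0.476   -0.213    0.2051  43.      47.      53.    ]
 [194.       0.4755  -0.2137   0.20
[... 1651 characters left out ...]
76   0.2368  21.      23.      21.    ]
 [194.       0.4491  -0.2477   0.2311  46.      55.      58.    ]
 [196.       0.476   -0.2358   0.2035  63.      76.      81.    ]
 [198.       0.4746  -0.2369   0.1992  62.      76.      80.    ]
 [200.       0.4795  -0.2351   0.1897  62.      74.      79.    ]
 [202.       0.4854  -0.2329   0.1791  69.      80.      84.    ]
 [204.       0.4878  -0.2323   0.1715  82.      95.      98.    ]
 [206.       0.4853  -0.2339   0.168  102.     112.     115.    ]
 [208.       0.5827  -0.19     0.0772 129.     140.     144.    ]
 [210.       0.5801  -0.1918   0.0732 126.     134.     137.    ]
 [212.       0.5032  -0.2272   0.135   98.      93.      86.    ]]
```

The depth shows the fingertips at about z = 0.16, roughly 30 mm above where the reported pose puts them, and there is no contact force. I'll descend in small steps guided by force.

Call:
move_arm(rows="0 0 0 0 0 0.004 0;0 0 0 0 0 0.004 0;0 0 0 0 0 0.004 0;0 0 0 0 0 0 0;0 0 0 0 0 0 0")

```text
t: 5.18
eef_pos: [0.4876, -0.2166, 0.1232]
ee_rot: [3.142, 0.0, 0.0]
force: [-0.3, -0.7, -0.1]
width: 0.0002
gripper_force: 0.0
```

```bash
cat > f.py <<'E'
from h import *
np.set_printoptions(precision=4,suppress=True)
s=arm.get_state();print(s["t"],s["eef_pos"],s["force"])
p,d=arm.grab_frame("scene");W=cloud("scene",d)
hsv=cv2.cvtColor(p,cv2.COLOR_BGR2HSV);b=cv2.inRange(hsv,(100,120,60),(125,255,255))>0
q=W[(W[...,2]>.103)&(W[...,2]<.145)&b&(abs(W[...,0]-.487)<.03)&(abs(W[...,1]+.219)<.03)]
print("button z pct",np.percentile(q[:,2],[50,80,95]) if len(q) else 0,len(q))
g=(hsv[...,1]<90)&(W[...,2]>.11)&(abs(W[...,0]-.485)<.02)&(abs(W[...,1]+.219)<.03);g=W[g]
print("finger lo",np.percentile(g[:,2],[1,5,10]),"y",np.percentile(g[:,1],[3,97]),"x",np.percentile(g[:,0],[3,97]))
E
python3 f.py
```

```text
5.175 [ 0.4876 -0.2166  0.1232] [-0.3085 -0.6693 -0.1079]
button z pct [0.133  0.1342 0.1351] 105
finger lo [0.1179 0.1291 0.1597] y [-0.2474 -0.1928] x [0.4655 0.5034]
```

Call:
move_arm(rows="0 0 0 0 0 0.004 0;0 0 0 0 0 0.004 0;0 0 0 0 0 0.002 0;0 0 0 0 0 0 0;0 0 0 0 0 0 0")

```text
t: 5.85
eef_pos: [0.4877, -0.2167, 0.1132]
ee_rot: [3.142, -0.0, 0.0]
force: [0.6, -0.5, 0.4]
width: 0.0001
gripper_force: 0.0
```

```bash
python3 f.py; python3 -c "
from h import *
p,d=arm.grab_frame('scene')
cv2.imwrite('pics/c.png',cv2.resize(p[170:280,280:400],(720,600),interpolation=2))"
```

```text
5.85 [ 0.4877 -0.2167  0.1132] [ 0.5846 -0.4971  0.3521]
button z pct [0.133  0.1343 0.1357] 63
finger lo [0.118  0.13   0.1494] y [-0.2469 -0.1924] x [0.4654 0.5028]
```

View pics/c.png

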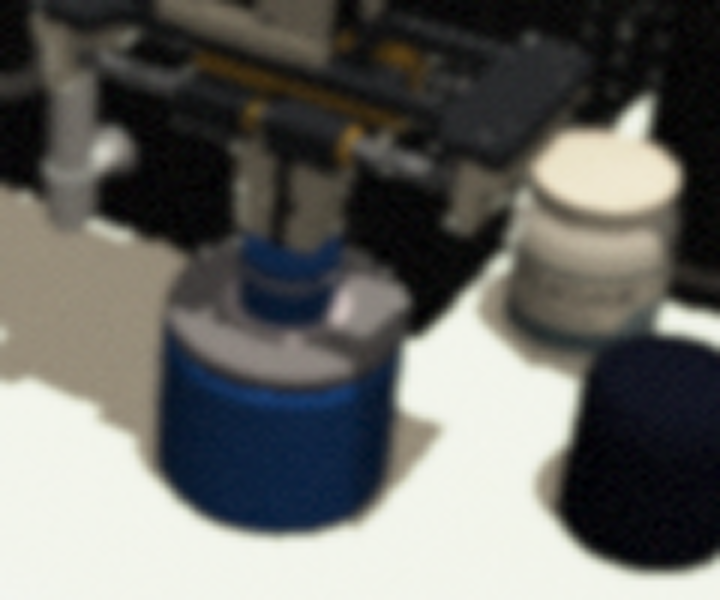

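The fingertips, at (290,245), now overlap the button top (240–340, 235–275). They are centred on it and just above it. I'll continue until contact.

Call:
move_arm(rows="0 0 0 0 0 0.003 0;0 0 0 0 0 0.003 0;0 0 0 0 0 0 0")

```text
t: 6.32
eef_pos: [0.4877, -0.2167, 0.1072]
ee_rot: [3.141, 0.0, 0.0]
force: [-1.3, 0.9, 3.1]
width: 0.0003
gripper_force: 1.8
```

Call:
move_arm(rows="0 0 0 0 0 0.002 0;0 0 0 0 0 0.002 0;0 0 0 0 0 0 0")

```text
t: 6.7
eef_pos: [0.4877, -0.2166, 0.1031]
ee_rot: [3.142, -0.0, 0.0]
force: [-0.7, -0.2, 4.3]
width: 0.0008
gripper_force: 2.2
```

Contact (about 4 N) came at TCP z ≈ 0.11, so the stop should be near 0.082.

Call:
move_arm(rows="0 0 0 0 0 0.004 0;0 0 0 0 0 0.004 0;0 0 0 0 0 0.004 0;0 0 0 0 0 0.003 0;0 0 0 0 0 0 0")

```text
t: 7.32
eef_pos: [0.4877, -0.2166, 0.0882]
ee_rot: [3.141, -0.0, 0.0]
force: [-1.8, 0.7, 6.3]
width: 0.0004
gripper_force: 3.3
```

Call:
move_arm(rows="0 0 0 0 0 0.002 0;0 0 0 0 0 0.001 0;0 0 0 0 0 0 0")

```text
t: 7.7
eef_pos: [0.4877, -0.2167, 0.0854]
ee_rot: [3.141, -0.0, 0.0]
force: [-1.8, 0.9, 7.0]
width: 0.0002
gripper_force: 3.5
```

Call:
move_arm(rows="0 0 0 0 0 0.002 0;0 0 0 0 0 0 0")

```text
t: 7.95
eef_pos: [0.4877, -0.2167, 0.0834]
ee_rot: [3.141, -0.0, 0.0]
force: [-2.2, 2.0, 6.8]
width: 0.0008
gripper_force: 3.6
```

Call:
move_arm(rows="0 0 0 0 0 0.0015 0;0 0 0 0 0 0 0")

```text
t: 8.2
eef_pos: [0.4877, -0.2167, 0.082]
ee_rot: [3.141, -0.0, 0.0]
force: [-2.8, 1.4, 6.9]
width: 0.0002
gripper_force: 3.8
```

Call:
move_arm(rows="0 0 0 0 0 0.0015 0;0 0 0 0 0 0 0")

```text
t: 8.45
eef_pos: [0.4877, -0.2167, 0.0805]
ee_rot: [3.141, -0.0, 0.0]
force: [-3.1, 1.2, 6.9]
width: 0.0003
gripper_force: 3.9
```

Call:
move_arm(rows="0 0 0 0 0 0.0015 0;0 0 0 0 0 0 0")

```text
t: 8.7
eef_pos: [0.4878, -0.2167, 0.0798]
ee_rot: [3.141, -0.001, 0.001]
force: [-4.4, 2.3, 15.5]
width: 0.0005
gripper_force: 7.4
```

The stop is reached (15.5 N). I'll release and lift well clear.

Call:
move_arm(rows="0 0 0 0 0 -0.004 0;0 0 0 0 0 -0.006 0;0 0 0 0 0 -0.01 0;0 0 0 0 0 -0.02 0;0 0 0 0 0 -0.02 0;0 0 0 0 0 0 0;0 0 0 0 0 0 0")

```text
t: 9.57
eef_pos: [0.4872, -0.2165, 0.1381]
ee_rot: [-3.141, 0.001, -0.0]
force: [0.3, 0.7, -0.4]
width: 0.0002
gripper_force: 0.0
```

```bash
python3 f.py; python3 -c "
from h import *
p,d=arm.grab_frame('scene')
cv2.imwrite('pics/d.png',cv2.resize(p[170:280,280:400],(720,600),interpolation=2))"
```

```text
9.575 [ 0.4872 -0.2165  0.1381] [ 0.304   0.6562 -0.382 ]
button z pct [0.1163 0.1174 0.1186] 123
finger lo [0.1118 0.17   0.1775] y [-0.247  -0.1917] x [0.4654 0.503 ]
```

View pics/d.png

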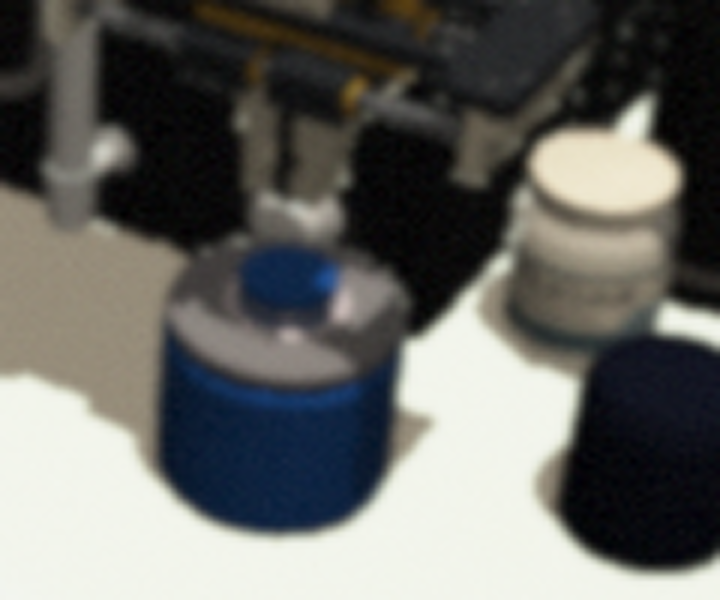

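The button top is now at z ≈ 0.117, so it is locked; the button is at (290,275) and the fingers are clear. Now the light touch, with contact expected at TCP z ≈ 0.092.

Call:
move_arm(rows="0 0 0 0 0 0.02 0;0 0 0 0 0 0.014 0;0 0 0 0 0 0.006 0;0 0 0 0 0 0.003 0;0 0 0 0 0 0 0;0 0 0 0 0 0 0")

```text
t: 10.42
eef_pos: [0.488, -0.2167, 0.0961]
ee_rot: [3.141, -0.001, 0.0]
force: [-1.0, -0.1, -0.8]
width: 0.0001
gripper_force: 0.0
```

Call:
move_arm(rows="0 0 0 0 0 0.001 0;0 0 0 0 0 0 0")

```text
t: 10.68
eef_pos: [0.4876, -0.2166, 0.0948]
ee_rot: [3.142, -0.0, 0.0]
force: [0.2, 0.1, 0.5]
width: 0.0005
gripper_force: 0.0
```

Call:
move_arm(rows="0 0 0 0 0 0.0005 0;0 0 0 0 0 0 0")

```text
t: 10.92
eef_pos: [0.4876, -0.2166, 0.0942]
ee_rot: [-3.142, 0.0, 0.0]
force: [0.0, 0.3, -0.5]
width: 0.0001
gripper_force: 0.0
```

Call:
move_arm(rows="0 0 0 0 0 0.0008 0;0 0 0 0 0 0 0")

```text
t: 11.18
eef_pos: [0.4875, -0.2166, 0.0933]
ee_rot: [-3.142, 0.0, 0.0]
force: [0.7, 1.0, -0.8]
width: 0.0004
gripper_force: 0.0
```

Call:
move_arm(rows="0 0 0 0 0 0.0005 0;0 0 0 0 0 0 0")

```text
t: 11.42
eef_pos: [0.4876, -0.2166, 0.0928]
ee_rot: [3.142, 0.0, 0.0]
force: [-0.0, 0.1, -0.7]
width: 0.0001
gripper_force: 0.0
```

Call:
move_arm(rows="0 0 0 0 0 0.0005 0;0 0 0 0 0 0 0")

```text
t: 11.68
eef_pos: [0.4876, -0.2166, 0.0923]
ee_rot: [-3.142, 0.0, 0.0]
force: [-0.4, 0.9, -1.0]
width: 0.0005
gripper_force: 0.0
```

Call:
move_arm(rows="0 0 0 0 0 0.0005 0;0 0 0 0 0 0 0")

```text
t: 11.92
eef_pos: [0.4875, -0.2166, 0.0918]
ee_rot: [-3.142, 0.0, -0.0]
force: [0.5, 0.2, -0.2]
width: 0.0004
gripper_force: 0.0
```

Call:
move_arm(rows="0 0 0 0 0 0.0004 0;0 0 0 0 0 0 0")

```text
t: 12.18
eef_pos: [0.4876, -0.2166, 0.0915]
ee_rot: [3.142, -0.0, 0.0]
force: [0.8, -0.8, 0.7]
width: 0.0004
gripper_force: 0.1
```

Call:
move_arm(rows="0 0 0 0 0 0.0004 0;0 0 0 0 0 0 0")

```text
t: 12.42
eef_pos: [0.4877, -0.2166, 0.0912]
ee_rot: [3.142, -0.0, 0.0]
force: [-1.0, 1.8, 1.9]
width: 0.0003
gripper_force: 1.3
```

Call:
move_arm(rows="0 0 0 0 0 0.0003 0;0 0 0 0 0 0 0;0 0 0 0 0 0 0")

```text
t: 12.8
eef_pos: [0.4876, -0.2166, 0.0909]
ee_rot: [3.142, -0.0, 0.0]
force: [-0.8, 0.7, 5.0]
width: 0.0004
gripper_force: 2.4
```

The touch is clear: 5 N, and the button holds at the locked height. I'll lift off.

Call:
move_arm(rows="0 0 0 0 0 -0.005 0;0 0 0 0 0 -0.02 0;0 0 0 0 0 -0.04 0;0 0 0 0 0 -0.04 0;0 0 0 0 0 0 0;0 0 0 0 0 0 0;0 0 0 0 0 0 0")

```text
t: 13.68
eef_pos: [0.4869, -0.2165, 0.1947]
ee_rot: [-3.141, 0.002, -0.0]
force: [-0.1, -0.1, -0.7]
width: 0.0003
gripper_force: 0.0
```

```bash
python3 f.py; python3 -c "
from h import *
p,d=arm.grab_frame('scene')
cv2.imwrite('pics/e.png',cv2.resize(p[140:290,190:400],(784,560),interpolation=2))"
```

```text
13.675 [ 0.4869 -0.2165  0.1947] [-0.0778 -0.0549 -0.6681]
button z pct [0.1167 0.1179 0.1186] 138
finger lo [0.1112 0.2246 0.23  ] y [-0.2468 -0.1929] x [0.4653 0.5032]
```

View pics/e.png

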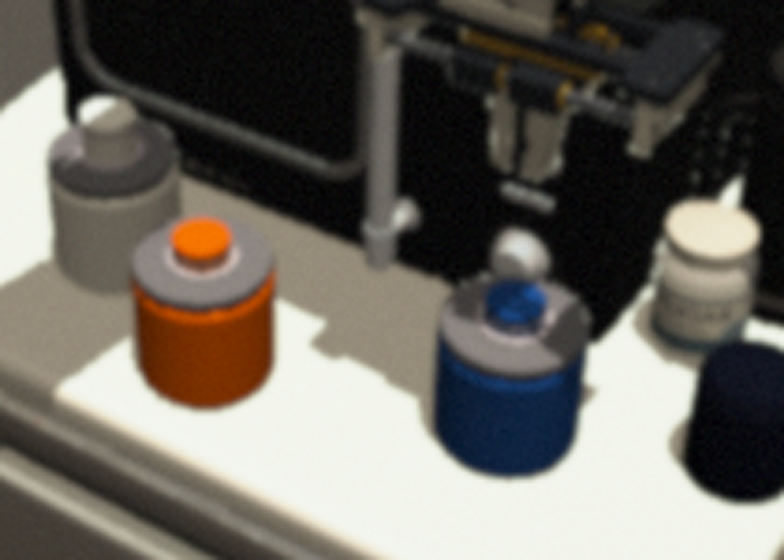

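The blue button at (515,300) is down, the white button at (108,120) is still out, the orange one at (200,240) is still down, and the gripper is clear.

```bash
python3 -c "
from station import arm
print(arm.job_done())"
```

```text
the job is handed in; nothing more can be done
None
```

The blue button is clicked in and locked (top about 117 mm above the worktop); after lifting off, a light 5 N touch found it still down, the white and orange canisters were not touched, and the job is handed in.

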